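# Lever open the cold well's heavy flap and hold it

### The arm

A 6-joint arm with a two-finger parallel gripper is mounted at the origin on a cart in front of the work surface, level with it; the furniture and walls round the work are solid. World frame = base frame: x ahead of the robot, y to its left, z up, the work surface at z = 0. Lengths are in mm, angles in degrees, forces in N, time in s.
With the tool pointing down it reaches from about 250 to 850 mm from the base axis. Payload 12.5 kg.
Tool frame: the origin (TCP) lies at the very end of the fingers, on their centre line; the grasp point (between the pads) lies behind it (env.pinch_z is the z of the grasp point in the tool frame, in mm); z points along the fingers, y is the line along which they close (so a half turn about z gives the same grasp; the last joint's range is limited). The gripper opens to 93 mm and grips with 3 to 60 N. Pads are 15 mm wide; open, the fingers measure 128 mm over their backs; the gripper's body (75 mm by 188 mm) begins 65 mm behind the grasp point.
Start: joints at [64.366, 20.094, 94.641, -0, 65.266, -4.847], TCP at [195.159, 514.196, 218.633] pointing down, gripper open.
Joint ranges: [-157.81, 157.81], [-45, 120.19], [0.68, 151.7], [-89.99, 269.99], [4.06, 180], [-164.3, 164.3]. Speed limits (degrees/s): [127.2, 127.2, 159.86, 180, 180, 180].

### API

Orientations are given as a 3x3 rotation matrix whose columns are the frame's x, y, z axes.
In Python, from workcell import env, eyes, close_job gives the robot as it stands.
- The arm moves only by the tool servo_tool, never from a script. Its argument "steps" is a list of rows, each an object of numbers: "ax", "ay", "az": the turn, a rotation vector about the tool's x, y, z in degrees; "tx", "ty", "tz": the shift along the tool's x, y, z in mm; "jaw": the closure, from 0 (fully open) to 1 (shut). In form: [{"ax": .., "ay": .., "az": .., "tx": .., "ty": .., "tz": .., "jaw": ..}, ...]. A call has 1 to 10 rows; each row is the pose to reach, as a shift and turn from the pose commanded when the call began, along the tool's axes at that moment; what a row does not reach only later rows make up. A row lasts 1/12 s, in which the tool goes at most 41.7 mm and 7.16 degrees, less where a joint would pass 70% of its speed; a pose out of reach is approached as far as the arm can. A call with a gripper value outside its range is refused whole. The fingers move at their own pace and stop on an object; "force" is the grip in N (left out, the last holds). Time passes only in rows, so rows that repeat a pose let the fingers close. It gives the time, the measured TCP pose, the force, the opening and the grip force at its end, in the units of the state.
- env.sense(): the state, without advancing time (a new reading comes with each control period).
- eyes.snapshot(name): name is "scene" or "top" or "wrist"; returns a dict with "color" (384x512x3 uint8, red, green, blue), "range_z" (384x512 float32, mm along the optical axis (not along the pixel's ray), 0 where there is no reading), "K" (3x3 intrinsics, pixels), "extrinsics" (4x4, takes a point from world to camera coordinates); the wrist camera has in their place "tool_from_camera" (4x4, takes a point from camera to tool coordinates, whose origin is the TCP and whose axes are the flange's). Camera axes: x right, y down, z forward; pixel columns grow to the right and rows downward; lengths in mm; the calibration is good to about 2 mm. A picture is of the moment at which its call begins: read the wrist's pose just before it.
- close_job(): hands the job in; it is judged then, once.
The state is a dict: "time": time; "qpos": joint angles; "joint_vel": joint speeds; "joint_efforts": joint torques, N m; "ee_pos": TCP position; "orientation": TCP orientation; "wrist_force": force on the tool from outside, world axes, zero at the start; "wrist_torque": the same for the moment, N m; "opening": finger opening in mm; "grip_force": force on a finger pad.
Only numpy, scipy, OpenCV 4.12 (cv2) and the standard library are available. Lean on these libraries where they do the work, as an engineer would, in place of code of your own. Each camera call takes 0.05 s, during which the arm holds its last target. There are 200 camera calls.

### The job

The steel flap of the cold well is too heavy to lift by hand. Push the red catch aside to the end of its slide so that it no longer blocks the blue lever, then press the lever's round pad down to the rubber bumper so that its other end raises the flap, and finish while still holding the pad down with the flap steadily open, so that a colleague can reach the block inside. Use the fingertips only: do not grasp or lift anything, leave the lever in its yoke, do not touch the flap itself, and leave the jar, dish and loose cassette where they are.

Things in the scene. Friction and masses are not known exactly. Their poses are not given: they have to be found in the camera images.
- cold_well: Fixed device: grey base plate (335 x 90 x 8 mm), a white open-topped box (100 x 120 mm, 66 mm high) at its far end and a steel yoke 85 mm high that carries the lever. Origin on the bench under the lever's pivot. x runs along the lever from pad to box, y to the left of that, z up. The box lies to the robot's right, the pad to its left.
- lift_lever: Loose blue lever, 28 mm wide, 12 mm thick, its cross pin resting in the yoke's open notches. Origin at the pin, 75 mm up; axes as cold_well's at the start. Long arm 180 mm to the pad (to -x, sloping up 0.22 rad at rest), short arm 70 mm to a roller under the flap's lip. Pressing the pad turns it about y by some 0.42 rad, until it meets a rubber bumper (top 31 mm above the bench). About 0.22 kg.
- lever_pad (a point): Middle of the top of the lever's round black rubber pad (38 mm across), at rest about 0.125 m above the bench, about 0.05 m when fully down; it moves almost straight down. Holding it down takes about 2 to 7 N.
- catch (a joint): Slide of the red catch in m: 0 to 0.008 at the start, its red tooth (24 mm wide, top 84 mm above the bench) under the long arm 85 mm from the pivot, stopping it after a few mm; 0.045 at the end of its slide, wholly clear. Grows towards cold_well's +y; 2 to 3 N moves it and it stays where left.
- catch_plate (a point): On the outer (-y) face of the catch's upright red push plate, 22 mm below its top. The plate is 34 mm wide (along cold_well's x), 10 mm thick, from 30 to 102 mm above the bench. At cold_well x = -0.085 and, when the catch reads 0, 115 mm to the -y side of the lever's middle. Push it towards +y.
- flap: Heavy dark steel flap (140 x 124 x 18 mm, about 2.2 kg) with a grey panel on top, closing the box, hinged at its far edge. Origin on the hinge line at the underside, 66 mm above the bench.
- flap_lip (a point): Middle of the underside of the flap near its front lip, 135 mm from the hinge; 0.066 m above the bench when shut, about 0.10 m with the lever fully down.
- blue_jar: Stain jar with a blue lid, 59 mm across, 98 mm high, loose, standing to the +y side of the box. Origin under its middle.
- petri_dish: Glass dish, 64 mm across, 16 mm high, loose, to the +y side of the lever. Origin under its middle.
- pink_cassette: Pink cassette with a pale block, 29 x 48 x 12 mm, loose on the bench beside the lever's pad, on the -y side. Origin under its middle.

How it is judged:
By the outcome, as a careful person would: the job done as asked, in the order asked, and still so for the second after the job is handed in, while the arm keeps its last pose, push and grip.
It also fails if it takes over 42 s, if anything falls off the work surface, if the arm or the gripper's body presses on something with over 40 N, if the wrist force passes 120 N, or if a joint passes its speed limit or range.

## Working session

There is one attempt and no reset: what is moved stays moved. The work goes in short steps, Python scripts to look and compute and a tool call to move; the robot and the scene stay as the last step left them, time stands still between calls to the robot, and variables do not carry over. Pictures are saved under pics/ and viewed, at most 10 in all, crops included, and the job is handed in when it is done.

Besides the shell and the picture viewer there is one more tool, called after "Request:" as a command line: name --argument value ..., lists and objects as JSON in quotes. servo_tool: Moves the arm, as the interface text tells. Its arguments: {"type":"object","properties":{"steps":{"type":"array","items":{"type":"object","properties":{"ax":{"type":"number"},"ay":{"type":"number"},"az":{"type":"number"},"tx":{"type":"number"},"ty":{"type":"number"},"tz":{"type":"number"},"jaw":{"type":"number"}}}},"force":{"type":"number"}},"required":["steps"]}

```bash
mkdir -p pics
cat > h.py <<'E'
import numpy as np, cv2
from workcell import env, eyes, close_job
def snap(n,f):
    s=eyes.snapshot(n); cv2.imwrite('pics/'+f+'.png',cv2.cvtColor(s['color'],cv2.COLOR_RGB2BGR)); np.savez('pics/'+f+'.npz',**{k:v for k,v in s.items() if isinstance(v,np.ndarray)}); return s
def cloud(s):
    z=s['range_z'];v,u=np.indices(z.shape);K=s['K']
    P=np.stack([(u-K[0,2])*z/K[0,0],(v-K[1,2])*z/K[1,1],z],-1)
    T=np.linalg.inv(s['extrinsics']);return P@T[:3,:3].T+T[:3,3]
E
python3 - <<'E'
from h import *
s=env.sense();print(s['time'],s['ee_pos'],np.round(s['orientation'],3),env.pinch_z)
a=snap('scene','s1')
a=snap('top','t1')
im=cv2.imread('pics/t1.png');cv2.imwrite('pics/both.png',cv2.resize(np.vstack([im,cv2.imread('pics/s1.png')]),None,fx=.78,fy=.78))
E
```

```text
0.0 [195.01457568 513.91480115 218.11029176] [[-0.935  0.355 -0.   ]
 [ 0.355  0.935 -0.001]
 [ 0.    -0.001 -1.   ]] -18.8
```

View pics/both.png

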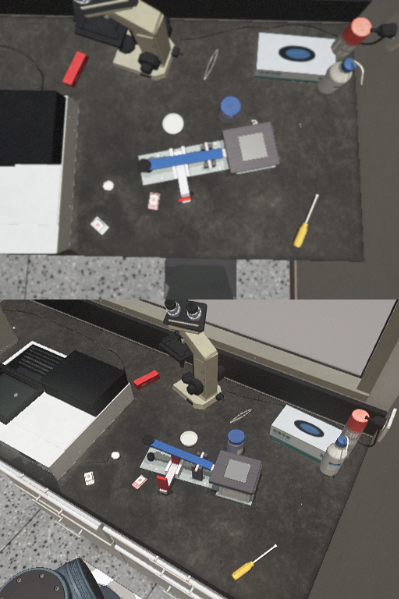

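The top view shows the well: pad at left (~(145,163) in the half-scale picture), box at right, red plate near (184,199), cassette at (153,200). Enlarging the area, with measurements.

Run:
```python
from h import *
t=dict(np.load('pics/t1.npz'));P=cloud(t);c=t['color']
cv2.imwrite('pics/crop.png',cv2.resize(cv2.cvtColor(c[110:275,120:370],cv2.COLOR_RGB2BGR),None,fx=3.2,fy=3.2,interpolation=cv2.INTER_CUBIC))
h=cv2.cvtColor(c,cv2.COLOR_RGB2HSV)
for n,m in dict(blue=(h[...,0]>100)&(h[...,0]<125)&(h[...,1]>130),red=((h[...,0]<6)|(h[...,0]>174))&(h[...,1]>150)).items():
    k,l,st,ce=cv2.connectedComponentsWithStats(m.astype(np.uint8))
    for i in range(1,k):
        if st[i,4]>25:
            q=P[l==i];q=q[np.isfinite(q).all(1)];print(n,st[i],ce[i].round(1),np.median(q,0).round(1),q.min(0).round(),q.max(0).round())
            if n=='blue' and st[i,4]>400:
                x=q[:,:2]-q[:,:2].mean(0);print('dir',np.linalg.svd(x,full_matrices=False)[2][0])
for (u,v) in [(40,150),(40,250),(85,200),(150,100),(220,270),(320,320),(85,310)]:print(u,v,P[v,u].round())
```

```text
blue [ 191  191   94   27 1058] [237.7 203.2] [561.9  45.6  94. ] [476. -54.  44.] [593. 142. 964.]
dir [ 0.20845577 -0.97803179]
red [441  31  27  26 311] [451.   46.6] [ 880.3 -380.6  178.7] [ 476. -411.  156.] [911.  -2. 964.]
red [ 81  66  32  45 645] [96.  87.8] [837.8 398.2  26.4] [476.  -2.   3.] [893. 431. 964.]
red [229 252  16   7  54] [235.6 254.9] [453.1  48.5 100.6] [446.  30.  77.] [459.  61. 105.]
40 150 [654. 442. 159.]
40 250 [454. 456.  97.]
85 200 [564. 381.  73.]
150 100 [820. 274.   1.]
220 270 [415.  88.  -1.]
320 320 [ 309. -144.    0.]
85 310 [326. 375.  41.]
```

View pics/crop.png

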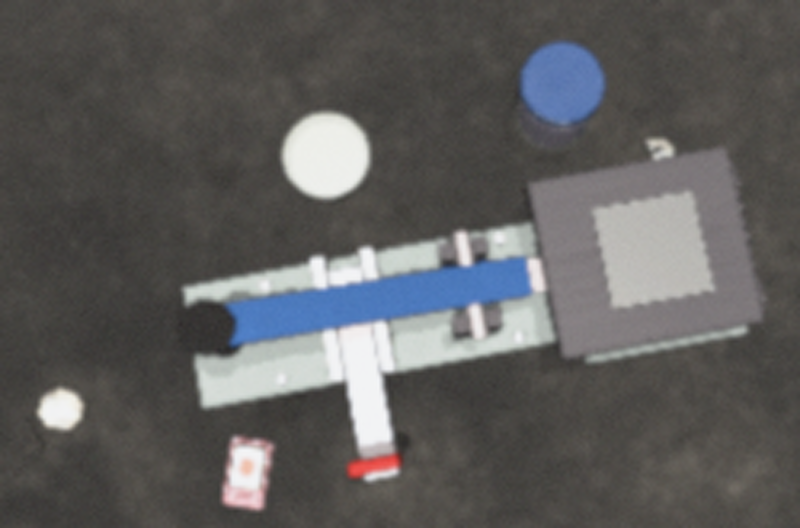

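The crop shows pad centre at (206,327), red plate at (373,466), base-plate edges (184,288)-(533,224) and (204,406)-(553,343), and cassette at (247,472).

Run:
```python
from h import *
t=dict(np.load('pics/t1.npz'));P=cloud(t);K=t['K'];T=np.linalg.inv(t['extrinsics'])
def at(cx,cy,z):
    d=T[:3,:3]@np.array([(cx/3.2+120-K[0,2])/K[0,0],(cy/3.2+110-K[1,2])/K[1,1],1]);o=T[:3,3];return o+d*(z-o[2])/d[2]
e=[at(184,288,8),at(533,224,8),at(204,406,8),at(553,343,8)]
for a,b in((0,1),(2,3)):
    d=e[b]-e[a];print(np.degrees(np.arctan2(d[1],d[0])))
pad=at(206,327,125);pl=at(373,466,102);print('pad',pad,P[212,184],'plate',pl,P[255,236],'cass',at(247,472,12),'dish',at(326,155,16),'jar',at(562,83,98))
P=P.reshape(-1,3);c=t['color'].reshape(-1,3);h=cv2.cvtColor(t['color'],cv2.COLOR_RGB2HSV).reshape(-1,3)
m=(h[:,0]>100)&(h[:,0]<125)&(h[:,1]>130)&(P[:,2]<140)&(P[:,2]>60)&(abs(P[:,0]-560)<60)&(P[:,1]<150)&(P[:,1]>-45)
q=P[m];x=q-q.mean(0);d=np.linalg.svd(x,full_matrices=False)[2][0];d*=-np.sign(d[1]);print('lever',q.mean(0),np.degrees(np.arctan2(d[1],d[0])),d)
th=np.arctan2(d[1],d[0]);X=np.array([np.cos(th),np.sin(th)]);Y=np.array([-X[1],X[0]])
o=q.mean(0)[:2]
for n,p in(('pad',pad),('plate',pl)): r=p[:2]-o;print(n,r@X,r@Y)
print(X,Y)
```

```text
-78.20645326862068
-78.52709896483263
pad [537.87145522 153.34019808 125.        ] [475.67501504  -2.19050802 963.95711621] plate [451.74892931  44.97778873 102.        ] [452.94500777  46.30970634  99.77230767] cass [443.05884004 139.9397185   12.        ] dish [674.88061584  91.24825865  16.        ] jar [711.25081575 -75.45408128  98.        ]
lever [561.29141688  48.87578771  94.53069802] -77.80880654882796 [ 0.20619879 -0.95441737 -0.21579978]
pad -107.05426716263219 -0.8315771191648249
plate -19.322494100526804 -107.8952834989452
[ 0.21117456 -0.97744836] [0.97744836 0.21117456]
```

Request:
servo_tool --steps '[{"tx": -37, "ty": -37, "az": 6, "jaw": 1}, {"tx": -74, "ty": -74, "az": 12, "jaw": 1}, {"tx": -100, "ty": -100, "az": 17, "jaw": 1}, {"tx": -125, "ty": -125, "az": 22, "jaw": 1}, {"tx": -150, "ty": -150, "az": 27, "jaw": 1}, {"tx": -175, "ty": -175, "az": 32, "jaw": 1}, {"tx": -200, "ty": -200, "az": 37, "jaw": 1}, {"tx": -225, "ty": -225, "az": 42, "jaw": 1}, {"tx": -250, "ty": -250, "az": 47, "jaw": 1}, {"tx": -275, "ty": -275, "az": 52, "jaw": 1}]'

```text
schema error: expected keys ax, ay, az, tx, ty, tz, jaw
```

```bash
cat >> h.py <<'E'
X=np.array([.208,-.978]);Y=np.array([.978,.208]);O=np.array([561.3,48.9])
def st():
    s=env.sense();p=s['ee_pos'];R=s['orientation'];r=p[:2]-O
    print('t',s['time'],'p',p.round(1),'well X,Y',(r@X).round(1),(r@Y).round(1),'F',s['wrist_force'].round(1),'open',s['opening'],'q',np.round(s['qpos'],0));print(R.round(3).tolist());return s
def to(x,y,z,s):
    w=np.r_[O+x*X+y*Y,z]-s['ee_pos'];R=s['orientation'];Rt=np.column_stack([np.r_[-X,0],np.r_[Y,0],[0,0,-1]])
    from scipy.spatial.transform import Rotation as Q
    print('shift',(R.T@w).round(1),'turn',np.degrees(Q.from_matrix(R.T@Rt).as_rotvec()).round(2))
E
python3 -c "
from h import *
s=st();to(-19,-150,150,s)"
```

```text
t 0.1 p [195.  514.  218.2] well X,Y -531.0 -261.5 F [ 0.5 -0.3  0.7] open 92.97925421240224 q [64. 20. 95.  0. 65. -5.]
[[-0.935, 0.355, -0.0], [0.355, 0.935, -0.001], [0.0, -0.001, -1.0]]
shift [-371.1 -370.    68.5] turn [-6.000e-02  2.000e-02  5.721e+01]
```

All keys are required.

Request:
servo_tool --steps '[{"ax": 0, "ay": 0, "az": 5, "tx": -27, "ty": -27, "tz": 0, "jaw": 1}, {"ax": 0, "ay": 0, "az": 10, "tx": -54, "ty": -54, "tz": 0, "jaw": 1}, {"ax": 0, "ay": 0, "az": 15, "tx": -81, "ty": -81, "tz": 0, "jaw": 1}, {"ax": 0, "ay": 0, "az": 20, "tx": -108, "ty": -108, "tz": 0, "jaw": 1}, {"ax": 0, "ay": 0, "az": 25, "tx": -135, "ty": -135, "tz": 0, "jaw": 1}, {"ax": 0, "ay": 0, "az": 30, "tx": -162, "ty": -162, "tz": 0, "jaw": 1}, {"ax": 0, "ay": 0, "az": 35, "tx": -189, "ty": -189, "tz": 0, "jaw": 1}, {"ax": 0, "ay": 0, "az": 40, "tx": -216, "ty": -216, "tz": 0, "jaw": 1}, {"ax": 0, "ay": 0, "az": 45, "tx": -243, "ty": -243, "tz": 0, "jaw": 1}, {"ax": 0, "ay": 0, "az": 50, "tx": -270, "ty": -270, "tz": 0, "jaw": 1}]'

```text
time: 0.93
ee_pos: [351.9, 164.2, 218.7]
orientation: [[-0.325, 0.946, 0.0], [0.946, 0.325, 0.0], [0.0, 0.0, -1.0]]
wrist_force: [1.2, 0.3, 0.8]
opening: 30.8
grip_force: 0.0
```

```bash
python3 -c "
from h import *
s=st();to(-19,-150,150,s)"
```

```text
t 0.9333 p [351.9 164.2 218.7] well X,Y -156.3 -180.8 F [1.2 0.3 0.8] open 30.765559270994483 q [ 18.   3. 116.   0.  61.  -1.]
[[-0.325, 0.946, 0.0], [0.946, 0.325, 0.0], [0.0, 0.0, -1.0]]
shift [-140.    13.9   68.7] turn [ 0.01 -0.    6.97]
```

Request:
servo_tool --steps '[{"ax": 0, "ay": 0, "az": 4, "tx": -35, "ty": 3.5, "tz": 0, "jaw": 1}, {"ax": 0, "ay": 0, "az": 7, "tx": -70, "ty": 7, "tz": 17, "jaw": 1}, {"ax": 0, "ay": 0, "az": 7, "tx": -105, "ty": 10.5, "tz": 40, "jaw": 1}, {"ax": 0, "ay": 0, "az": 7, "tx": -140, "ty": 14, "tz": 60, "jaw": 1}, {"ax": 0, "ay": 0, "az": 7, "tx": -140, "ty": 14, "tz": 90, "jaw": 1}, {"ax": 0, "ay": 0, "az": 7, "tx": -140, "ty": 14, "tz": 120, "jaw": 1}, {"ax": 0, "ay": 0, "az": 7, "tx": -140, "ty": 14, "tz": 144, "jaw": 1}, {"ax": 0, "ay": 0, "az": 7, "tx": -140, "ty": 14, "tz": 144, "jaw": 1}]'

```text
time: 1.6
ee_pos: [408.6, 38.1, 71.2]
orientation: [[-0.211, 0.977, -0.007], [0.978, 0.211, 0.0], [0.002, -0.007, -1.0]]
wrist_force: [-1.0, -0.1, -0.1]
opening: 0.4
grip_force: 0.0
```

Run:
```python
from h import *
s=st();to(-19,-140,75,s)
a=snap('scene','s2');im=cv2.imread('pics/s2.png');cv2.imwrite('pics/s2c.png',cv2.resize(im[150:300,130:350],None,fx=3.4,fy=3.4,interpolation=cv2.INTER_CUBIC))
```

```text
t 1.6 p [408.6  38.1  71.2] well X,Y -21.2 -151.6 F [-1.  -0.1 -0.1] open 0.41504805309249476 q [ -1.  20. 121.  -0.  39. -13.]
[[-0.211, 0.977, -0.007], [0.978, 0.211, 0.0], [0.002, -0.007, -1.0]]
shift [-2.3 11.6 -3.8] turn [-0.38 -0.09  0.16]
```

View pics/s2c.png

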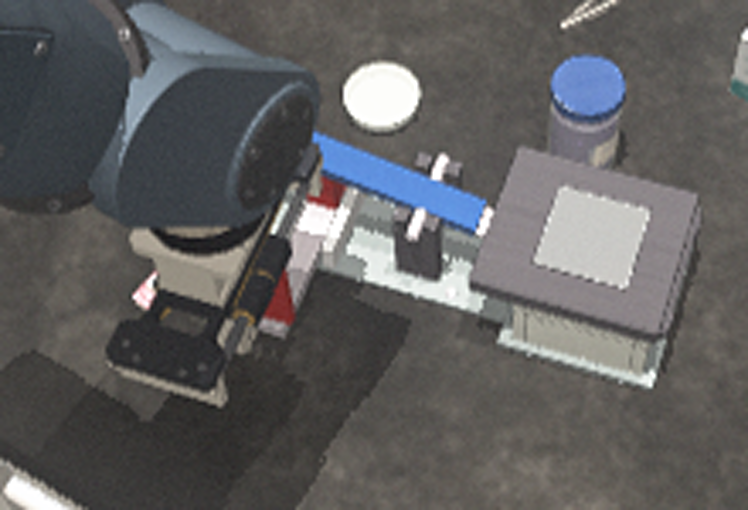

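The closed fingers stand just outside the red plate (~(275,305)), aligned with it. I'll push along +y.

Request:
servo_tool --steps '[{"ax": 0, "ay": 0, "az": 0, "tx": -2, "ty": 6, "tz": -4, "jaw": 1}, {"ax": 0, "ay": 0, "az": 0, "tx": -2, "ty": 12, "tz": -4, "jaw": 1}, {"ax": 0, "ay": 0, "az": 0, "tx": -2, "ty": 18, "tz": -4, "jaw": 1}, {"ax": 0, "ay": 0, "az": 0, "tx": -2, "ty": 24, "tz": -4, "jaw": 1}, {"ax": 0, "ay": 0, "az": 0, "tx": -2, "ty": 28, "tz": -4, "jaw": 1}, {"ax": 0, "ay": 0, "az": 0, "tx": -2, "ty": 32, "tz": -4, "jaw": 1}, {"ax": 0, "ay": 0, "az": 0, "tx": -2, "ty": 36, "tz": -4, "jaw": 1}, {"ax": 0, "ay": 0, "az": 0, "tx": -2, "ty": 40, "tz": -4, "jaw": 1}]'

```text
time: 2.32
ee_pos: [450.8, 45.0, 78.6]
orientation: [[-0.212, 0.977, -0.0], [0.977, 0.212, -0.0], [0.0, -0.0, -1.0]]
wrist_force: [-2.2, -1.2, 1.1]
opening: 0.5
grip_force: 1.2
```

```bash
python3 -c "
from h import *
s=st()"
```

```text
t 2.3167 p [450.8  45.   78.6] well X,Y -19.2 -108.9 F [-2.2 -1.2  1.1] open 0.49711796310445994 q [ -0.  23. 115.  -0.  42. -12.]
[[-0.212, 0.977, -0.0], [0.977, 0.212, -0.0], [0.0, -0.0, -1.0]]
```

Request:
servo_tool --steps '[{"ax": 0, "ay": 0, "az": 0, "tx": 0, "ty": 4, "tz": 0, "jaw": 1}, {"ax": 0, "ay": 0, "az": 0, "tx": 0, "ty": 8, "tz": 0, "jaw": 1}, {"ax": 0, "ay": 0, "az": 0, "tx": 0, "ty": 11, "tz": 0, "jaw": 1}, {"ax": 0, "ay": 0, "az": 0, "tx": 0, "ty": 13, "tz": 0, "jaw": 1}, {"ax": 0, "ay": 0, "az": 0, "tx": 0, "ty": 15, "tz": 0, "jaw": 1}, {"ax": 0, "ay": 0, "az": 0, "tx": 0, "ty": 16, "tz": 0, "jaw": 1}]'

```text
time: 2.82
ee_pos: [466.4, 48.3, 78.6]
orientation: [[-0.212, 0.977, -0.0], [0.977, 0.212, 0.0], [0.0, -0.0, -1.0]]
wrist_force: [-2.0, -0.1, 1.5]
opening: 0.3
grip_force: 1.1
```

Still sliding freely; go on in 1 mm rows.

Request:
servo_tool --steps '[{"ax": 0, "ay": 0, "az": 0, "tx": 0, "ty": 1, "tz": 0, "jaw": 1}, {"ax": 0, "ay": 0, "az": 0, "tx": 0, "ty": 2, "tz": 0, "jaw": 1}, {"ax": 0, "ay": 0, "az": 0, "tx": 0, "ty": 3, "tz": 0, "jaw": 1}, {"ax": 0, "ay": 0, "az": 0, "tx": 0, "ty": 4, "tz": 0, "jaw": 1}]'

```text
time: 3.15
ee_pos: [470.1, 49.1, 78.6]
orientation: [[-0.211, 0.977, -0.0], [0.977, 0.211, -0.0], [0.0, -0.0, -1.0]]
wrist_force: [-2.2, -1.4, 0.7]
opening: 0.3
grip_force: 1.1
```

Request:
servo_tool --steps '[{"ax": 0, "ay": 0, "az": 0, "tx": 0, "ty": 1, "tz": 0, "jaw": 1}, {"ax": 0, "ay": 0, "az": 0, "tx": 0, "ty": 2, "tz": 0, "jaw": 1}, {"ax": 0, "ay": 0, "az": 0, "tx": 0, "ty": 3, "tz": 0, "jaw": 1}]'

```text
time: 3.4
ee_pos: [473.1, 49.7, 78.6]
orientation: [[-0.212, 0.977, -0.0], [0.977, 0.212, -0.0], [-0.0, -0.0, -1.0]]
wrist_force: [-5.3, -2.5, 2.7]
opening: 0.6
grip_force: 3.0
```

Force is rising: near the stop.

Request:
servo_tool --steps '[{"ax": 0, "ay": 0, "az": 0, "tx": 0, "ty": 0.7, "tz": 0, "jaw": 1}, {"ax": 0, "ay": 0, "az": 0, "tx": 0, "ty": 1.2, "tz": 0, "jaw": 1}]'

```text
time: 3.57
ee_pos: [473.1, 49.8, 78.5]
orientation: [[-0.212, 0.977, -0.003], [0.977, 0.212, -0.0], [0.0, -0.003, -1.0]]
wrist_force: [-10.8, -4.7, 9.6]
opening: 0.6
grip_force: 5.9
```

At the hard stop. Back off, rise.

Request:
servo_tool --steps '[{"ax": 0, "ay": 0, "az": 0, "tx": 0, "ty": -10, "tz": 0, "jaw": 1}, {"ax": 0, "ay": 0, "az": 0, "tx": 0, "ty": -25, "tz": 0, "jaw": 1}, {"ax": 0, "ay": 0, "az": 0, "tx": 0, "ty": -30, "tz": -20, "jaw": 1}, {"ax": 0, "ay": 0, "az": 0, "tx": 0, "ty": -30, "tz": -50, "jaw": 1}, {"ax": 0, "ay": 0, "az": 0, "tx": 0, "ty": -30, "tz": -85, "jaw": 1}, {"ax": 0, "ay": 0, "az": 0, "tx": 0, "ty": -30, "tz": -90, "jaw": 1}, {"ax": 0, "ay": 0, "az": 0, "tx": 30, "ty": -30, "tz": -90, "jaw": 1}, {"ax": 0, "ay": 0, "az": 0, "tx": 60, "ty": -30, "tz": -90, "jaw": 1}, {"ax": 0, "ay": 0, "az": 0, "tx": 88, "ty": -30, "tz": -90, "jaw": 1}, {"ax": 0, "ay": 0, "az": 0, "tx": 88, "ty": -30, "tz": -90, "jaw": 1}]'

```text
time: 4.4
ee_pos: [425.4, 132.6, 168.4]
orientation: [[-0.214, 0.977, 0.001], [0.977, 0.214, 0.001], [0.001, 0.001, -1.0]]
wrist_force: [0.8, -0.7, 0.1]
opening: 0.4
grip_force: 0.0
```

Run:
```python
from h import *
s=st();to(-107,0,145,s)
a=snap('scene','s3');b=snap('top','t3')
f=lambda i:cv2.resize(i,None,fx=2.2,fy=2.2,interpolation=cv2.INTER_CUBIC)
im=np.vstack([cv2.imread('pics/s3.png')[160:290,150:350],cv2.imread('pics/t3.png')[150:290,160:360]]);cv2.imwrite('pics/c3.png',f(im))
```

```text
t 4.4 p [425.4 132.6 168.4] well X,Y -110.2 -115.5 F [ 0.8 -0.7  0.1] open 0.4166589981491526 q [ 11.  13. 112.   0.  54.  -1.]
[[-0.214, 0.977, 0.001], [0.977, 0.214, 0.001], [0.001, 0.001, -1.0]]
shift [ -3.9 115.5  23.5] turn [ 0.05 -0.05  0.33]
```

View pics/c3.png

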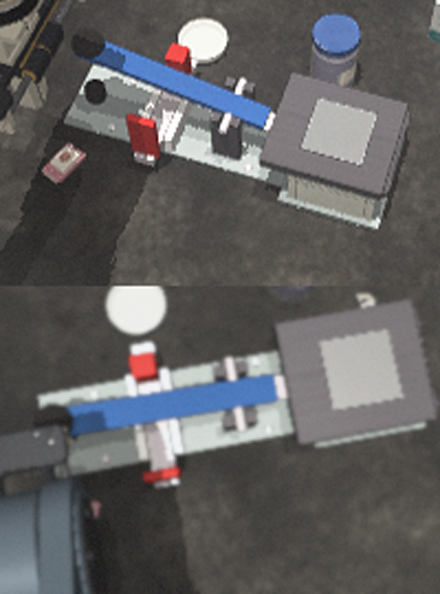

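Tooth is now wholly clear on the far side ((143,363) in the lower half) and lever is free. Moving above the pad.

Request:
servo_tool --steps '[{"ax": 0, "ay": 0, "az": 0, "tx": -2, "ty": 30, "tz": 0, "jaw": 1}, {"ax": 0, "ay": 0, "az": 0, "tx": -3, "ty": 60, "tz": 0, "jaw": 1}, {"ax": 0, "ay": 0, "az": 0, "tx": -4, "ty": 90, "tz": 0, "jaw": 1}, {"ax": 0, "ay": 0, "az": 0, "tx": -4, "ty": 115, "tz": 0, "jaw": 1}, {"ax": 0, "ay": 0, "az": 0, "tx": -4, "ty": 115, "tz": 15, "jaw": 1}, {"ax": 0, "ay": 0, "az": 0, "tx": -4, "ty": 115, "tz": 28, "jaw": 1}, {"ax": 0, "ay": 0, "az": 0, "tx": -4, "ty": 115, "tz": 32, "jaw": 1}, {"ax": 0, "ay": 0, "az": 0, "tx": -4, "ty": 115, "tz": 32, "jaw": 1}]'

```text
time: 5.17
ee_pos: [539.1, 149.0, 135.5]
orientation: [[-0.211, 0.978, -0.002], [0.978, 0.211, -0.0], [-0.0, -0.002, -1.0]]
wrist_force: [0.3, 1.1, -0.5]
opening: 0.7
grip_force: 0.0
```

Run:
```python
from h import *
s=st();to(-107,-1,125,s)
a=snap('scene','s4')
cv2.imwrite('pics/c4.png',cv2.resize(cv2.imread('pics/s4.png')[140:290,130:350],None,fx=3,fy=3,interpolation=cv2.INTER_CUBIC))
```

```text
t 5.1667 p [539.1 149.  135.5] well X,Y -102.5 -0.9 F [ 0.3  1.1 -0.5] open 0.6582958803613266 q [11. 27. 98. -0. 56. -1.]
[[-0.211, 0.978, -0.002], [0.978, 0.211, -0.0], [-0.0, -0.002, -1.0]]
shift [ 4.5 -0.  10.5] turn [-0.12  0.    0.15]
```

View pics/c4.png

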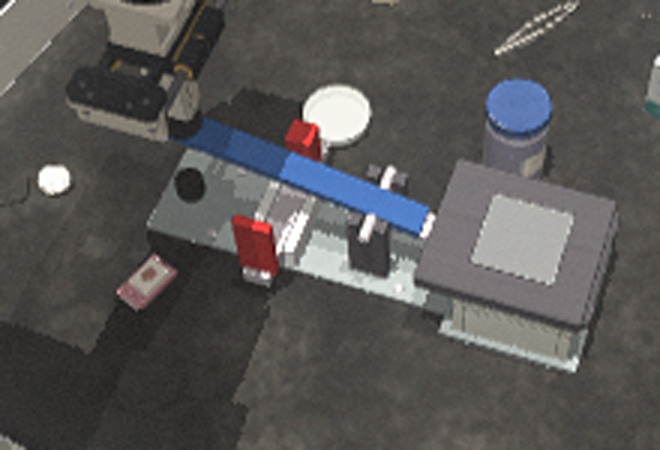

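Fingertips are right above the black pad (~(185,125)). Correct 4 mm outward and press.

Request:
servo_tool --steps '[{"ax": 0, "ay": 0, "az": 0, "tx": 4, "ty": 0, "tz": 3, "jaw": 1}, {"ax": 0, "ay": 0, "az": 0, "tx": 4, "ty": 0, "tz": 6, "jaw": 1}, {"ax": 0, "ay": 0, "az": 0, "tx": 4, "ty": 0, "tz": 9, "jaw": 1}, {"ax": 0, "ay": 0, "az": 0, "tx": 4, "ty": 0, "tz": 12, "jaw": 1}, {"ax": 0, "ay": 0, "az": 0, "tx": 4, "ty": 0, "tz": 15, "jaw": 1}, {"ax": 0, "ay": 0, "az": 0, "tx": 4, "ty": 0, "tz": 18, "jaw": 1}, {"ax": 0, "ay": 0, "az": 0, "tx": 4, "ty": 0, "tz": 21, "jaw": 1}, {"ax": 0, "ay": 0, "az": 0, "tx": 4, "ty": 0, "tz": 24, "jaw": 1}, {"ax": 0, "ay": 0, "az": 0, "tx": 4, "ty": 0, "tz": 27, "jaw": 1}, {"ax": 0, "ay": 0, "az": 0, "tx": 4, "ty": 0, "tz": 30, "jaw": 1}]'

```text
time: 6.05
ee_pos: [538.8, 154.1, 106.4]
orientation: [[-0.212, 0.977, 0.0], [0.977, 0.212, 0.0], [0.0, 0.0, -1.0]]
wrist_force: [0.5, 3.4, 4.8]
opening: 0.8
grip_force: 2.0
```

Request:
servo_tool --steps '[{"ax": 0, "ay": 0, "az": 0, "tx": 1, "ty": 0, "tz": 4, "jaw": 1}, {"ax": 0, "ay": 0, "az": 0, "tx": 1.6, "ty": 0, "tz": 8, "jaw": 1}, {"ax": 0, "ay": 0, "az": 0, "tx": 2.2, "ty": 0, "tz": 12, "jaw": 1}, {"ax": 0, "ay": 0, "az": 0, "tx": 2.7, "ty": 0, "tz": 16, "jaw": 1}, {"ax": 0, "ay": 0, "az": 0, "tx": 3, "ty": 0, "tz": 20, "jaw": 1}, {"ax": 0, "ay": 0, "az": 0, "tx": 3.2, "ty": 0, "tz": 24, "jaw": 1}, {"ax": 0, "ay": 0, "az": 0, "tx": 3.3, "ty": 0, "tz": 28, "jaw": 1}, {"ax": 0, "ay": 0, "az": 0, "tx": 3.3, "ty": 0, "tz": 32, "jaw": 1}, {"ax": 0, "ay": 0, "az": 0, "tx": 3.3, "ty": 0, "tz": 36, "jaw": 1}, {"ax": 0, "ay": 0, "az": 0, "tx": 3, "ty": 0, "tz": 40, "jaw": 1}]'

```text
time: 6.88
ee_pos: [538.0, 157.0, 66.3]
orientation: [[-0.212, 0.977, 0.0], [0.977, 0.212, 0.0], [0.0, 0.0, -1.0]]
wrist_force: [-1.4, 3.6, 4.9]
opening: 0.6
grip_force: 2.5
```

Request:
servo_tool --steps '[{"ax": 0, "ay": 0, "az": 0, "tx": -0.2, "ty": 0, "tz": 3, "jaw": 1}, {"ax": 0, "ay": 0, "az": 0, "tx": -0.5, "ty": 0, "tz": 6, "jaw": 1}, {"ax": 0, "ay": 0, "az": 0, "tx": -0.8, "ty": 0, "tz": 9, "jaw": 1}, {"ax": 0, "ay": 0, "az": 0, "tx": -1.1, "ty": 0, "tz": 11, "jaw": 1}, {"ax": 0, "ay": 0, "az": 0, "tx": -1.4, "ty": 0, "tz": 13, "jaw": 1}, {"ax": 0, "ay": 0, "az": 0, "tx": -1.5, "ty": 0, "tz": 14, "jaw": 1}]'

```text
time: 7.38
ee_pos: [538.3, 155.5, 52.4]
orientation: [[-0.211, 0.977, -0.0], [0.977, 0.211, 0.0], [0.0, -0.0, -1.0]]
wrist_force: [-2.4, 5.3, 10.1]
opening: 0.5
grip_force: 5.5
```

Request:
servo_tool --steps '[{"ax": 0, "ay": 0, "az": 0, "tx": 0, "ty": 0, "tz": 0.5, "jaw": 1}, {"ax": 0, "ay": 0, "az": 0, "tx": 0, "ty": 0, "tz": 1, "jaw": 1}]'

```text
time: 7.55
ee_pos: [538.5, 155.6, 52.2]
orientation: [[-0.212, 0.977, 0.0], [0.977, 0.212, 0.0], [0.0, 0.0, -1.0]]
wrist_force: [-5.2, 2.9, 15.0]
opening: 0.5
grip_force: 8.3
```

Bumper is reached (position stalls, force rises to 15 N). Hold and check.

Request:
servo_tool --steps '[{"ax": 0, "ay": 0, "az": 0, "tx": 0, "ty": 0, "tz": 0, "jaw": 1}, {"ax": 0, "ay": 0, "az": 0, "tx": 0, "ty": 0, "tz": 0, "jaw": 1}, {"ax": 0, "ay": 0, "az": 0, "tx": 0, "ty": 0, "tz": 0, "jaw": 1}, {"ax": 0, "ay": 0, "az": 0, "tx": 0, "ty": 0, "tz": 0, "jaw": 1}, {"ax": 0, "ay": 0, "az": 0, "tx": 0, "ty": 0, "tz": 0, "jaw": 1}, {"ax": 0, "ay": 0, "az": 0, "tx": 0, "ty": 0, "tz": 0, "jaw": 1}]'

```text
time: 8.05
ee_pos: [538.4, 155.6, 52.3]
orientation: [[-0.212, 0.977, 0.0], [0.977, 0.212, 0.0], [0.0, 0.0, -1.0]]
wrist_force: [-3.7, 4.2, 11.5]
opening: 0.7
grip_force: 6.4
```

Run:
```python
from h import *
s=st()
a=snap('scene','s5');b=snap('top','t5')
f=lambda i:cv2.resize(i,None,fx=2.1,fy=2.1,interpolation=cv2.INTER_CUBIC)
im=np.vstack([cv2.imread('pics/s5.png')[150:290,130:350],cv2.imread('pics/t5.png')[140:280,140:360]]);cv2.imwrite('pics/c5.png',f(im))
for n in('t1','t5'):
    P=cloud(dict(np.load('pics/%s.npz'%n)));print([P[v,u].round() for u,v in((292,196),(320,190),(345,185))])
```

```text
t 8.05 p [538.4 155.6  52.3] well X,Y -109.1 -0.2 F [-3.7  4.2 11.5] open 0.6638090606543259 q [ 11.  34. 100.   0.  46.  -1.]
[[-0.212, 0.977, 0.0], [0.977, 0.212, 0.0], [0.0, 0.0, -1.0]]
[array([581., -70.,  85.]), array([ 595., -130.,   86.]), array([ 608., -185.,   83.])]
[array([581., -70.,  89.]), array([ 593., -128.,  106.]), array([ 607., -184.,   88.])]
```

View pics/c5.png

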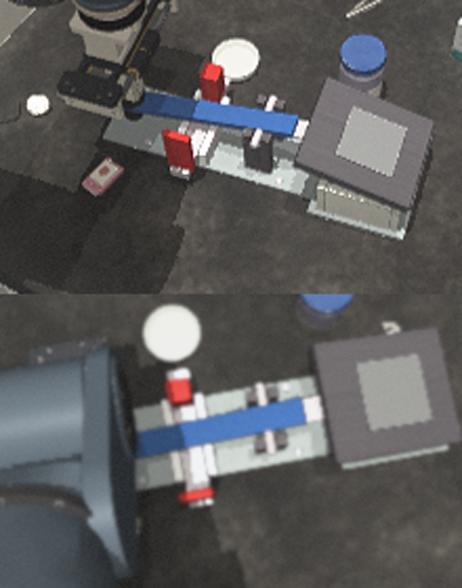

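Flap is raised (mid-top 86→106 mm), the catch is still clear, and jar, dish and cassette are undisturbed. One more small push for margin, then hand in.

Request:
servo_tool --steps '[{"ax": 0, "ay": 0, "az": 0, "tx": 0, "ty": 0, "tz": 0.4, "jaw": 1}, {"ax": 0, "ay": 0, "az": 0, "tx": 0, "ty": 0, "tz": 0.4, "jaw": 1}, {"ax": 0, "ay": 0, "az": 0, "tx": 0, "ty": 0, "tz": 0.4, "jaw": 1}, {"ax": 0, "ay": 0, "az": 0, "tx": 0, "ty": 0, "tz": 0.4, "jaw": 1}, {"ax": 0, "ay": 0, "az": 0, "tx": 0, "ty": 0, "tz": 0.4, "jaw": 1}, {"ax": 0, "ay": 0, "az": 0, "tx": 0, "ty": 0, "tz": 0.4, "jaw": 1}]'

```text
time: 8.65
ee_pos: [538.4, 155.6, 52.2]
orientation: [[-0.212, 0.977, 0.0], [0.977, 0.212, 0.0], [0.0, 0.0, -1.0]]
wrist_force: [-4.8, 3.9, 15.2]
opening: 0.1
grip_force: 8.1
```

```bash
python3 -c "
from h import *
st();print(close_job())"
```

```text
t 8.65 p [538.4 155.6  52.2] well X,Y -109.1 -0.2 F [-4.8  3.9 15.2] open 0.13244620049721387 q [ 11.  34. 100.   0.  46.  -1.]
[[-0.212, 0.977, 0.0], [0.977, 0.212, 0.0], [0.0, 0.0, -1.0]]
the job is handed in; nothing more can be done
None
```

The job is handed in at 8.65 s: the red catch is at the end of its slide, the pad is held on the bumper with about 15 N, the flap is open, and the jar, dish and cassette look undisturbed in the last pictures.

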